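Hold the spring-loaded sleeve down for the retaining clip

ROBOT

A 6-joint arm with a two-finger parallel gripper is mounted at the origin on the work surface. World frame = base frame: x ahead of the robot, y to its left, z up, the work surface at z = 0. Lengths are in m, angles in rad, forces in N, time in s.
With the tool pointing down it reaches from about 0.275 to 0.875 m from the base axis. Payload 12.5 kg.
Tool frame: the origin (TCP) lies on the centre line of the jaws, within the pads' length; the fingertips stand r.finger_overhang ahead of it and the grasp point (between the pads) lies 3 mm ahead of it (r.finger_overhang is the distance from the TCP to the fingertips, in m); z points along the fingers, y is the direction in which the jaws open and shut (so a half turn about z gives the same grasp; the last joint's range is limited). The gripper opens to 85 mm and grips with 20 to 120 N. Pads are 22 mm wide; open, the fingers measure 114 mm over their backs; the gripper's body (76 mm by 85 mm) begins 54 mm behind the grasp point. The pads swing forward as they close: fully open they stand 13 mm farther back than shut.
Start: joints at [-1.286, 0.351, 1.652, -0, 1.139, -0.085], TCP at [0.199, -0.513, 0.217] pointing down, gripper open.
Joint ranges: [-2.75, 2.75], [-0.79, 2.1], [0.01, 2.65], [-1.57, 4.71], [0.07, 3.14], [-2.87, 2.87]. Speed limits (rad/s): [2.22, 2.22, 2.79, 3.14, 3.14, 3.14].

INTERFACE

Orientations are given as a unit quaternion [x, y, z, w].
In Python, from cell import r, optics gives the robot as it stands. The module is installed in compiled form; this text tells all that it offers. Calls block until the motion is done:
- r.move_to(position, orientation): joint-space move of the TCP to a pose.
- r.move_linear(position, rot=None, vel=0.15): straight line of the TCP; rot=None keeps the orientation; vel is the mean speed in m/s.
- r.set_joints(angles): joint-space move.
- r.set_gripper(opening, squeeze=None): opening from 0.0 (shut) to 1.0 (fully open); squeeze is the grip in N (None keeps the last); returns when the fingers have stopped.
- r.sleep(seconds).
- r.inverse_kinematics(position, orientation): joint angles nearest the present ones, or None.
- optics.get_image(name): name is "scene" or "side" or "wrist"; returns a dict with "pixels" (420x560x3 uint8, red, green, blue), "depth" (420x560 float32, m along the optical axis (not along the pixel's ray), 0 where there is no reading), "fx", "fy", "cx", "cy" (pixels), "camera_from_world" (4x4, takes a point from world to camera coordinates); the wrist camera has in their place "mount" (4x4, takes a point from camera to tool coordinates, whose origin is the TCP and whose axes are the flange's). Camera axes: x right, y down, z forward; pixel columns grow to the right and rows downward; lengths in m; the calibration is good to about 2 mm. A picture is of the moment at which its call begins: read the wrist's pose just before it.
A pose or a line that the arm cannot do raises r.PlanningError and nothing moves.
- r.hand_in(): hands the job in, once; it reports no verdict.
Readings, each from a call of its own:
- r.current_t(): time.
- r.current_q(): joint angles.
- r.current_qvel(): joint speeds.
- r.current_effort(): joint torques, N m.
- r.current_tool_pos(): TCP position.
- r.current_ee_rot(): TCP orientation.
- r.current_contact_force(): force on the tool from outside, world axes, zero at the start.
- r.current_torque(): the same for the moment, N m.
- r.current_opening(): opening from 0.0 (shut) to 1.0 (fully open).
Only numpy, scipy, OpenCV 4.12 (cv2) and the standard library are available. Lean on these libraries where they do the work, as an engineer would, in place of code of your own. Each camera call takes 0.05 s, during which the arm holds its last target.

TASK

Be a third hand for servicing the stirrer drive unit: slide the blue sleeve, flange down, over the upright steel spindle onto the brass spring washer. Then push the sleeve (and nothing else of the unit) gently down against the spring with about 10 newtons, until its top rim is about 2 mm below the black clip groove so that a retaining clip could be fitted, without squashing the spring to its stop; hold that push steady for two seconds and finish your program still holding it there. Leave the glassware, bottles and dish where they stand.

Things in the scene. Friction and masses are not known exactly. Their poses are not given: they have to be found in the camera images.
- sleeve: Blue plastic bearing sleeve, loose, standing upright on the bench with its flange down. 40 mm high, barrel 40 mm outside diameter, bore about 18.8 mm right through, foot flange 52 mm diameter and 6 mm thick. About 80 g. Origin: centre of its underside; z along its bore, up. Grip it by the barrel from above, about 28 mm above its underside (12 mm below its top rim).
- stand: Stirrer drive unit, a grey box 150 x 130 x 45 mm (x, y, z) fixed to the bench, upright steel spindle of 16 mm diameter in the middle of its top. Origin: centre of its underside, on the spindle's axis; z up. The spindle's top is 135 mm above the origin (its last 7 mm taper to 9 mm diameter); the black clip groove is the band from 118 to 122 mm. A coil spring round the spindle carries the brass washer (washer_top).
- spindle_tip (a point): Centre of the spindle's top end, 135 mm above the bench; moves with the stand, z up.
- washer_top (a point): Centre of the upper face of the brass spring washer (46 mm diameter, 5 mm thick, round the spindle): the face the sleeve's underside rests on. With the spring free it is 85 mm above the bench, so that a sleeve resting there hides the groove (rim at 125 mm); the washer goes straight down when pushed.
- washer (a joint): How far the spring washer is pressed down, in m: 0 free, 0.018 is the hard stop. It starts to move at about 2.2 N and then takes 0.9 N more per mm: about 7.6 N at 0.006, 10.3 N at 0.009 (sleeve rim 2 mm below the groove), 13 N at 0.012. The sleeve's own weight does not move it.
- beaker: Glass beaker, 68 mm diameter, 85 mm high, empty, a bystander. Origin: centre of its underside.
- dish: Low white round dish, 90 mm diameter, 14 mm high, with the retaining clip in it, a bystander. Origin: centre of its underside.
- amber_bottle: Amber reagent bottle, 72 mm diameter, 150 mm high, a bystander. Origin: centre of its underside.
- dropper: Small amber dropping bottle with an orange-brown bulb, 48 mm diameter, 133 mm high, a bystander. Origin: centre of its underside.
Things that resemble listed ones, but are neither listed nor needed, are in the scene too. Several things have the shape of the sleeve; the one meant has the colours described above.

How it is judged:
By the outcome, as a careful person would: the job done as asked, in the order asked, and still so for the second after the job is handed in, while the arm keeps its last pose, push and grip.
It also fails if it takes over 48 s, if anything falls off the work surface, if the arm or the gripper's body presses on something with over 40 N, if the wrist force passes 120 N, or if a joint passes its speed limit or range.

## Working session

There is one attempt and no reset: what is moved stays moved. The work goes in short steps, each a Python script; the robot and the scene stay as the last script left them, time stands still between calls to the robot, and variables do not carry over. Pictures are saved under pics/ and viewed, and the job is handed in when it is done.

```bash
mkdir -p pics; ls; python3 - <<'E'
from cell import r, optics
import cv2,numpy as np
for n in("scene","side","wrist"):
    d=optics.get_image(n); cv2.imwrite(f"pics/{n}0.png",d["pixels"][:,:,::-1])
    print(n,d["fx"],d["fy"],d["cx"],d["cy"]); print(np.round(d.get("camera_from_world",d.get("mount")),4), (d["depth"]>0).mean())
print(r.current_t(),r.current_tool_pos(),r.current_ee_rot(),r.finger_overhang,r.current_contact_force())
E
```

```text
pics
scene 402.61260534123744 402.61260534123744 278.4934656457903 206.1199935158111
[[-0.0342  0.9994  0.01    0.0497]
 [ 0.6136  0.0289 -0.7891 -0.2499]
 [-0.7889 -0.0208 -0.6142  1.6267]
 [ 0.      0.      0.      1.    ]] 0.9961309523809524
side 506.2156423512142 506.2156423512142 272.52891689929504 206.08340738774857
[[-0.915   0.4028  0.0236  0.5088]
 [ 0.2312  0.5713 -0.7875 -0.0323]
 [-0.3307 -0.7151 -0.6158  1.6345]
 [ 0.      0.      0.      1.    ]] 0.9959608843537415
wrist 324.6623814290009 324.6623814290009 277.05588393059355 215.01625120614347
[[ 0.000e+00 -9.527e-01 -3.038e-01  7.780e-02]
 [ 1.000e+00  3.000e-04 -9.000e-04 -6.000e-04]
 [ 9.000e-04 -3.038e-01  9.527e-01 -1.573e-01]
 [ 0.000e+00  0.000e+00  0.000e+00  1.000e+00]] 0.9961352040816327
0.15 [ 0.19873072 -0.51255776  0.21638172] [ 9.82953417e-01  1.83854244e-01 -4.23557055e-05 -4.41870735e-04] 0.022 [-0.11200794  0.08837889 -0.32454417]
```

View pics/scene0.png

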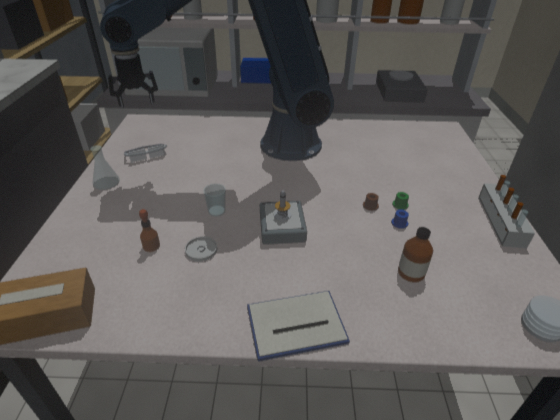

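View pics/side0.png

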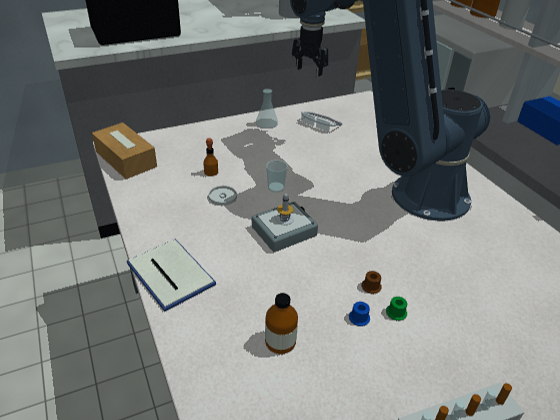

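Candidates for the sleeve in the scene view: brown (371,201), green (402,200) and blue (401,218). In the side view they are at (373,281), (398,308) and (360,313). By the description it is the blue one. I'll check a close crop and measure.

```bash
cat > h.py <<'E'
import cv2,numpy as np
from scipy.spatial.transform import Rotation as R
from cell import r, optics
def cam(n):
    if n=="wrist":
        p=np.array(r.current_tool_pos());q=np.array(r.current_ee_rot())
        d=optics.get_image(n);T=np.eye(4);T[:3,:3]=R.from_quat(q).as_matrix();T[:3,3]=p
        d["W"]=T@d["mount"]
    else:
        d=optics.get_image(n);d["W"]=np.linalg.inv(d["camera_from_world"])
    return d
def plane(d,uv,z):
    uv=np.atleast_2d(uv).astype(float)
    v=np.c_[(uv[:,0]-d["cx"])/d["fx"],(uv[:,1]-d["cy"])/d["fy"],np.ones(len(uv))]@d["W"][:3,:3].T
    o=d["W"][:3,3]
    return o+v*((z-o[2])/v[:,2])[:,None]
def cloud(d):
    h,w=d["depth"].shape;u,v=np.meshgrid(np.arange(w),np.arange(h));z=d["depth"]
    c=np.stack([(u-d["cx"])/d["fx"]*z,(v-d["cy"])/d["fy"]*z,z],-1)
    return c@d["W"][:3,:3].T+d["W"][:3,3]
def hsv(d): return cv2.cvtColor(d["pixels"],cv2.COLOR_RGB2HSV)
def save(d,n,box=None,k=1):
    im=d["pixels"][:,:,::-1]
    if box: x0,y0,x1,y1=box;im=im[y0:y1,x0:x1]
    cv2.imwrite("pics/"+n,cv2.resize(im,None,fx=k,fy=k,interpolation=cv2.INTER_CUBIC))
E
python3 - <<'E'
from h import *
a=cam("scene");b=cam("side")
save(a,"c1.png",(350,180,450,250),7);save(b,"c2.png",(240,180,340,260),7);save(b,"c3.png",(330,260,430,330),7)
regs={"scene":(a,(380,205,430,235),(255,185,315,245)),"side":(b,(335,295,378,330),(245,190,325,255))}
for n,(d,bx,sx) in regs.items():
    P=cloud(d);H=hsv(d)
    def q(box,lo,hi):
        m=np.zeros(H.shape[:2],bool);x0,y0,x1,y1=box;m[y0:y1,x0:x1]=True
        return m&(cv2.inRange(H,lo,hi)>0)
    m=q(bx,(105,120,40),(130,255,255));p=P[m]
    print(n,"blue",m.sum(),p.min(0),p.max(0)); t=p[p[:,2]>.034];print(" top ring mid",(t.min(0)+t.max(0))/2,t.max(0)-t.min(0))
    x0,y0,x1,y1=sx;p=P[y0:y1,x0:x1].reshape(-1,3);t=p[(p[:,2]>.038)&(p[:,2]<.052)]
    print(" box top",np.percentile(t,1,axis=0),np.percentile(t,99,axis=0),(np.percentile(t,1,axis=0)+np.percentile(t,99,axis=0))/2)
    t=p[p[:,2]>.1];print(" spindle",len(t),np.median(t,0),t[:,2].max())
    c=cv2.minAreaRect((p[(p[:,2]>.038)&(p[:,2]<.052)][:,:2]*1000).astype(np.float32));print(c)
E
```

```text
scene blue 76 [ 0.45888991 -0.008551    0.00096223] [1.43831616 0.36136979 0.8014147 ]
 top ring mid [0.94860303 0.17430627 0.41811469] [0.97942625 0.36571453 0.76660001]
 box top [ 0.43998944 -0.08843055  0.03878769] [0.59005596 0.04506677 0.05030527] [ 0.5150227  -0.02168189  0.04454648]
 spindle 79 [ 0.51808034 -0.02014358  0.12415271] 0.8014146983216839
((513.3790283203125, -21.98438262939453), (151.41603088378906, 130.31765747070312), 6.278499126434326)
side blue 398 [ 0.43275218  0.29242565 -0.00371795] [1.01353348 0.98243161 0.9690802 ]
 top ring mid [0.73518988 0.65246571 0.50161561] [0.55668722 0.6599318  0.93492918]
 box top [ 0.43807784 -0.08117168  0.03885035] [0.58791993 0.04903139 0.05128544] [ 0.51299889 -0.01607015  0.0450679 ]
 spindle 87 [ 0.51652021 -0.01427282  0.12736874] 0.9690802036980962
((513.1685791015625, -17.869468688964844), (151.01934814453125, 133.70314025878906), 5.266905784606934)
```

View pics/c3.png

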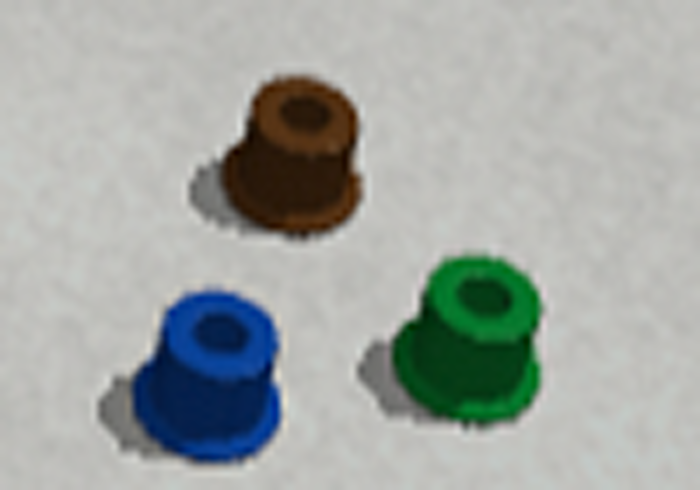

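View pics/c2.png

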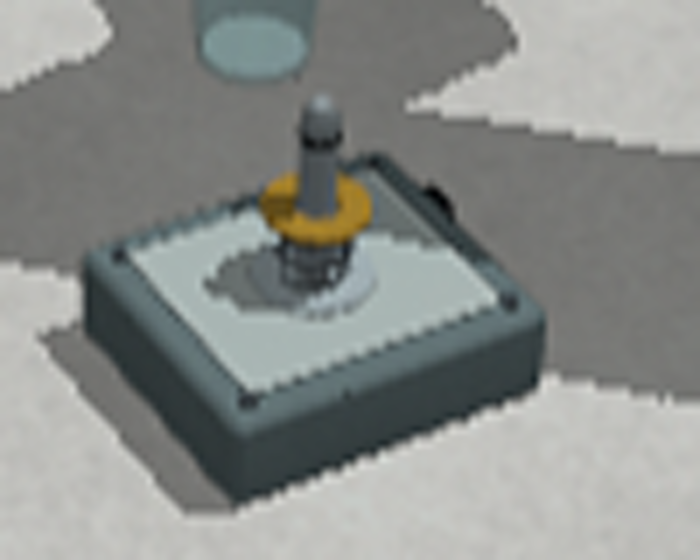

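The close crop c3 shows the blue sleeve upright and flange down, with its bore at side pixel (361,307). Brown and green stand nearby. In c2 the spindle tip is at about (286,194) and the brass washer is seated on its spring. Next I'll find the sleeve's neighbours and look at it from above with the wrist camera.

```bash
python3 - <<'E'
from h import *
b=cam("side")
B=plane(b,[(361.4,307.4),(398.9,302.5),(373.6,276.4)],.04);print(B)
tip=plane(b,[(286,194)],.135);print(tip)
a=cam("scene")
print(r.current_q())
# direction of jaws: maximise clearance
c=B[0,:2]
for ang in range(0,180,15):
    u=np.array([np.cos(np.radians(ang)),np.sin(np.radians(ang))])
    ds=[]
    for o in B[1:,:2]:
        v=o-c;al=v@u;pe=abs(v@np.array([-u[1],u[0]]));ds.append((round(al,3),round(pe,3)))
    print(ang,ds)
E
```

```text
[[0.47601797 0.342235   0.04      ]
 [0.38378393 0.36406179 0.04      ]
 [0.39292223 0.26628364 0.04      ]]
[[ 0.50924979 -0.02182227  0.135     ]]
[-1.28556630e+00  3.50828349e-01  1.65193616e+00  7.23542940e-06
  1.13909446e+00 -8.45813256e-02]
0 [(np.float64(-0.092), np.float64(0.022)), (np.float64(-0.083), np.float64(0.076))]
15 [(np.float64(-0.083), np.float64(0.045)), (np.float64(-0.1), np.float64(0.052))]
30 [(np.float64(-0.069), np.float64(0.065)), (np.float64(-0.11), np.float64(0.024))]
45 [(np.float64(-0.05), np.float64(0.081)), (np.float64(-0.112), np.float64(0.005))]
60 [(np.float64(-0.027), np.float64(0.091)), (np.float64(-0.107), np.float64(0.034))]
75 [(np.float64(-0.003), np.float64(0.095)), (np.float64(-0.095), np.float64(0.061))]
90 [(np.float64(0.022), np.float64(0.092)), (np.float64(-0.076), np.float64(0.083))]
105 [(np.float64(0.045), np.float64(0.083)), (np.float64(-0.052), np.float64(0.1))]
120 [(np.float64(0.065), np.float64(0.069)), (np.float64(-0.024), np.float64(0.11))]
135 [(np.float64(0.081), np.float64(0.05)), (np.float64(0.005), np.float64(0.112))]
150 [(np.float64(0.091), np.float64(0.027)), (np.float64(0.034), np.float64(0.107))]
165 [(np.float64(0.095), np.float64(0.003)), (np.float64(0.061), np.float64(0.095))]
```

```bash
python3 - <<'E'
from h import *
Q=[0,1,0,0]
r.move_to([0.513,-0.02,0.27],Q);d=cam("wrist");save(d,"w1.png");print(r.current_t(),r.current_tool_pos(),r.current_q()[5])
np.savez("w1.npz",**{k:v for k,v in d.items()})
r.move_to([0.476,0.342,0.17],Q);d=cam("wrist");save(d,"w2.png");print(r.current_t(),r.current_tool_pos(),r.current_q()[5])
np.savez("w2.npz",**{k:v for k,v in d.items()})
E
```

```text
2.5083 [ 0.51299006 -0.02062718  0.26989927] -1.700087287260132
3.9667 [0.47674811 0.34110146 0.17044244] -1.0276334949180812
```

View pics/w1.png

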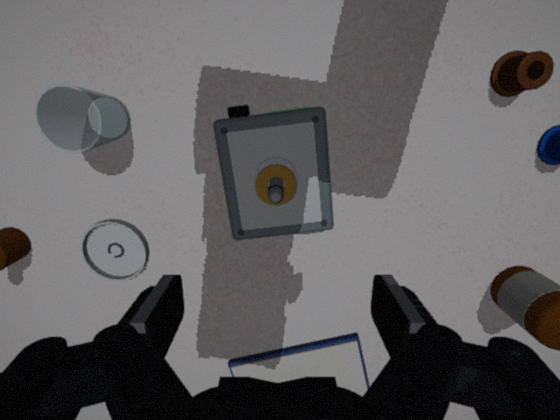

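View pics/w2.png

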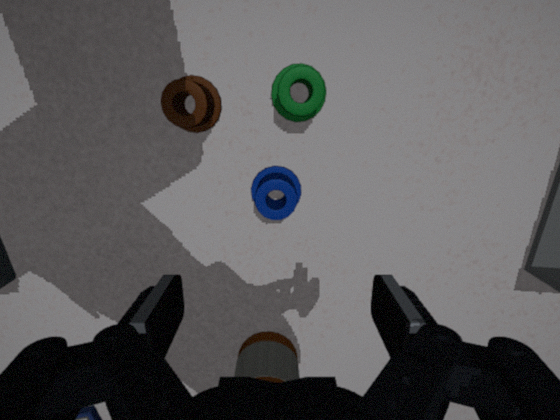

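w1 shows the spindle tip at about (276,186) inside the brass washer. w2 shows the blue rim at about (277,198), clear of green (299,93) and brown (191,104). The amber bottle is beyond it in +x. Now for precise positions.

```bash
python3 - <<'E'
from h import *
d=dict(np.load("w2.npz"));
for k in("fx","fy","cx","cy"): d[k]=float(d[k])
H=hsv(d);m=cv2.inRange(H,(105,100,20),(130,255,255));m[:,:230]=0;m[:150]=0;m[235:]=0;m[:,330:]=0
V=H[:,:,2];P=cloud(d)
p=P[m>0];t=p[(p[:,2]>.036)&(p[:,2]<.046)]
print("depth top:",(t.min(0)+t.max(0))/2,np.ptp(t,axis=0),t.mean(0),np.median(t[:,2]))
top=((P[:,:,2]>.036)&(P[:,:,2]<.046)&(m>0)).astype(np.uint8)
cs,_=cv2.findContours(top,cv2.RETR_EXTERNAL,cv2.CHAIN_APPROX_NONE);c=max(cs,key=cv2.contourArea)
e=cv2.fitEllipse(c);print("rim",e,plane(d,[e[0]],.04))
cs,h=cv2.findContours(m,cv2.RETR_CCOMP,cv2.CHAIN_APPROX_NONE)
for i,c in enumerate(cs):
    if len(c)>20: e=cv2.fitEllipse(c);print(h[0][i][3],e,plane(d,[e[0]],.04))
im=d["pixels"][150:235,230:330,::-1];a=cv2.resize(im,None,fx=4,fy=4,interpolation=cv2.INTER_CUBIC)
d=dict(np.load("w1.npz"))
for k in("fx","fy","cx","cy"): d[k]=float(d[k])
P=cloud(d);H=hsv(d)
w=cv2.inRange(H,(12,120,60),(28,255,255));w[:,:230]=0;w[:,330:]=0;w[:140]=0;w[240:]=0
cs,_=cv2.findContours(w,cv2.RETR_EXTERNAL,cv2.CHAIN_APPROX_NONE);c=max(cs,key=cv2.contourArea)
e=cv2.fitEllipse(c);print("washer",e,plane(d,[e[0]],.085))
q=P[150:220,240:310].reshape(-1,3)
for lo,hi in((.13,.15),(.09,.128),(.08,.089),(.04,.05)):
    t=q[(q[:,2]>lo)&(q[:,2]<hi)];print(lo,len(t),(t.min(0)+t.max(0))/2,t.mean(0),np.ptp(t,axis=0))
b=(P[:,:,2]>.039)&(P[:,:,2]<.05);b[:,:200]=0;b[:,350:]=0;b[260:]=0
pb=P[b][:,:2];rc=cv2.minAreaRect((pb*1000).astype(np.float32));print("box",rc)
im=d["pixels"][150:235,230:330,::-1]
cv2.imwrite("pics/c4.png",np.hstack([a,cv2.resize(im,None,fx=4,fy=4,interpolation=cv2.INTER_CUBIC)]))
s=cam("side");print("bottle",plane(s,[(282,300)],.15),plane(s,[(282,342)],0.005))
E
```

```text
depth top: [0.4756593  0.34103167 0.03933837] [0.03809166 0.03874721 0.00667127] [0.47500425 0.34080078 0.04012122] 0.04017377584738735
rim ((275.7995300292969, 198.89698791503906), (40.291221618652344, 41.78908920288086), 76.39077758789062) [[0.47499249 0.3408681  0.04      ]]
-1 ((275.6463928222656, 192.16928100585938), (48.16001892089844, 52.9431266784668), 0.8066381812095642) [[0.46866636 0.34074286 0.04      ]]
0 ((275.62188720703125, 194.48788452148438), (10.950705528259277, 16.98784828186035), 90.53056335449219) [[0.47083719 0.34071537 0.04      ]]
washer ((275.61138916015625, 184.56405639648438), (39.14850616455078, 39.99575424194336), 81.8125991821289) [[ 0.50973604 -0.02128964  0.085     ]]
0.13 165 [ 0.51078161 -0.02077415  0.13360034] [ 0.51016764 -0.02085215  0.13363993] [0.01367954 0.01319836 0.00685865]
0.09 125 [ 0.50709356 -0.02078948  0.10909364] [ 0.5048832  -0.02065195  0.11094121] [0.00873062 0.01541673 0.0374862 ]
0.08 1007 [ 0.51072716 -0.02085437  0.08441841] [ 0.50793687 -0.0207691   0.08518808] [0.04429855 0.0453278  0.00829501]
0.04 3318 [ 0.51946628 -0.02303766  0.0471662 ] [ 0.51959401 -0.02360404  0.04744349] [0.08473329 0.08548288 0.00563669]
box ((511.136962890625, -20.75379180908203), (150.0095672607422, 130.02597045898438), 6.845434188842773)
bottle [[0.68553358 0.33530005 0.15      ]] [[0.68034306 0.33619922 0.005     ]]
```

View pics/c4.png

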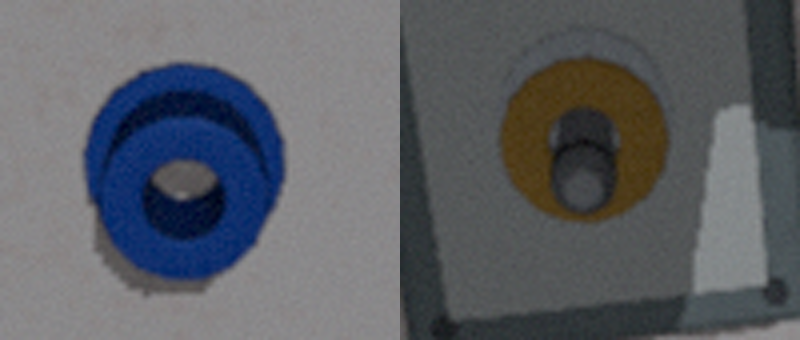

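```bash
python3 - <<'E'
from h import *
Q=[0,1,0,0]
X,Y=0.4752,0.3409
r.set_gripper(0.8)
r.move_linear([X,Y,0.08],rot=Q,vel=.15)
r.move_linear([X,Y,0.032],vel=.08)
print("pre",r.current_t(),r.current_tool_pos(),r.current_contact_force(),r.current_opening())
r.set_gripper(0.0,squeeze=50)
print("grip",r.current_t(),r.current_opening(),r.current_contact_force(),r.current_torque())
r.move_linear([X,Y,0.10],vel=.1)
r.sleep(.2);print("lift",r.current_t(),r.current_tool_pos(),r.current_contact_force(),r.current_opening())
d=cam("wrist");save(d,"w3.png");d2=cam("side");save(d2,"s3.png",(300,230,440,350),5)
np.savez("w3.npz",**d)
E
```

```text
pre 5.8333 [0.47535197 0.34099759 0.03208424] [0.47729274 0.23944946 0.31416265] 0.7997949270407116
grip 6.4833 -0.0065597582428994295 [-0.10073798 -0.26775611 -0.16474449] [0.0128298  0.00195177 0.04417759]
lift 7.5167 [0.47492703 0.34071659 0.09933727] [-0.61538999 -0.34359505  0.80834274] 0.0014984744804548524
```

View pics/w3.png

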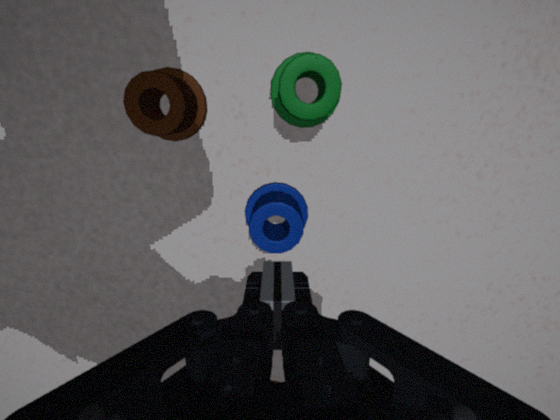

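View pics/s3.png

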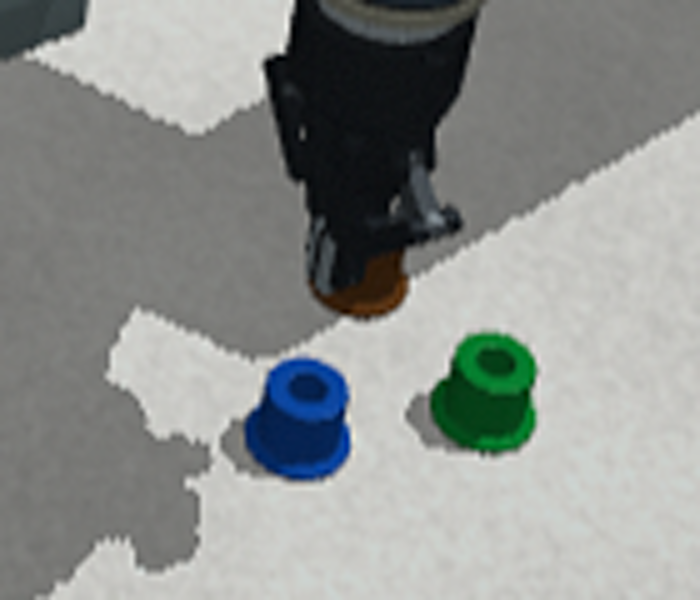

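The gripper shut on nothing. s3 shows the sleeve still standing where it was (side 361,307). Before trying again I'll compare where the fingertips are seen with where the reported pose puts them.

```bash
python3 - <<'E'
from h import *
def proj(d,p):
    c=np.linalg.inv(d["W"])@np.r_[p,1];return np.round([d["fx"]*c[0]/c[2]+d["cx"],d["fy"]*c[1]/c[2]+d["cy"],c[2]],3)
p=np.array(r.current_tool_pos());print(p,r.current_q(),r.current_ee_rot(),r.current_opening())
s=cam("side");a=cam("scene");w=cam("wrist")
tip=p+[0,0,-.022]
for n,d in(("side",s),("scene",a),("wrist",w)): print(n,"tip",proj(d,tip),"tcp",proj(d,p),"sleeve top",proj(d,[.475,.341,.04]))
save(a,"a4.png",(340,120,450,240),5)
# wrist depth of fingertip area
P=cloud(w)
print("wrist cloud at tip px",[P[v,277].round(3) for v in (258,262,266,270,280,295)])
Ps=cloud(s);print("side cloud",[ (u,v,Ps[v,u].round(3)) for u,v in((365,280),(366,286),(372,270),(361,300))])
E
```

```text
[0.47506635 0.34082489 0.09958221] [ 5.42699634e-01  5.53722153e-01  1.65739442e+00  2.90607802e-05
  9.31123737e-01 -1.02807416e+00] [ 1.99445422e-05  9.99999947e-01 -1.57263622e-04 -2.83316603e-04] -0.0007120872282310426
side tip [363.543 296.192   1.186] tcp [364.819 289.752   1.172] sleeve top [361.492 306.904   1.209]
scene tip [404.545 202.833   1.197] tcp [406.059 196.89    1.184] sleeve top [402.09  212.667   1.22 ]
wrist tip [2.75824e+02 2.47987e+02 1.95000e-01] tcp [2.75709e+02 2.64449e+02 1.74000e-01] sleeve top [2.76220e+02 2.26702e+02 2.31000e-01]
wrist cloud at tip px [array([ 0.518,  0.342, -0.001]), array([0.464, 0.342, 0.119]), array([0.464, 0.342, 0.123]), array([0.464, 0.341, 0.127]), array([0.464, 0.341, 0.136]), array([0.464, 0.341, 0.149])]
side cloud [(365, 280, array([0.488, 0.35 , 0.146])), (366, 286, array([0.483, 0.352, 0.126])), (372, 270, array([0.481, 0.358, 0.183])), (361, 300, array([ 0.439,  0.291, -0.003]))]
```

View pics/a4.png

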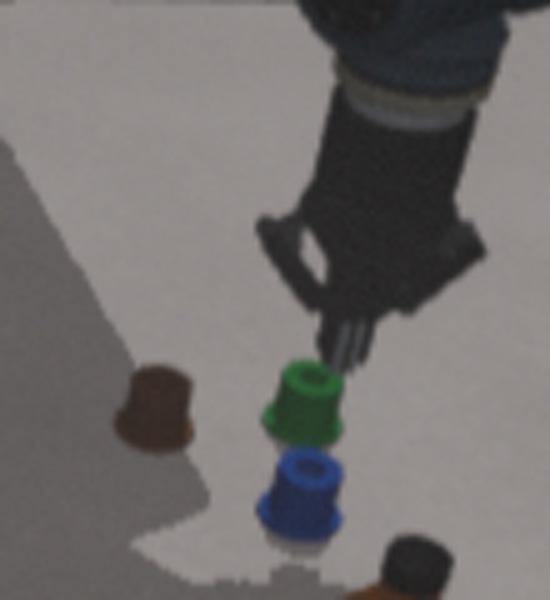

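```bash
python3 - <<'E'
from h import *
p=np.array(r.current_tool_pos());print(p)
for n in("scene","side","wrist"):
    d=cam(n);P=cloud(d)
    m=(np.hypot(P[:,:,0]-p[0],P[:,:,1]-p[1])<.03)&(P[:,:,2]>.06)&(P[:,:,2]<.3)
    q=P[m];lo=q[q[:,2]<q[:,2].min()+.004]
    print(n,"lowest z",np.sort(q[:,2])[:5].round(4),"xy of it",lo.mean(0).round(4))
    h=np.arange(.1,.26,.01)
    mm=(np.hypot(P[:,:,0]-p[0],P[:,:,1]-p[1])<.1)&(P[:,:,2]>.06)
    q=P[mm]
    print([(round(z,2),np.ptp(q[(abs(q[:,2]-z)<.005)][:,:2],axis=0).round(3).tolist()) for z in h if (abs(q[:,2]-z)<.005).sum()>3])
E
```

```text
[0.47512577 0.34086725 0.09981645]
scene lowest z [0.114  0.1179 0.1183 0.1183 0.1198] xy of it [0.4806 0.3404 0.116 ]
[(np.float64(0.12), [0.009, 0.018]), (np.float64(0.13), [0.021, 0.028]), (np.float64(0.14), [0.02, 0.028]), (np.float64(0.15), [0.011, 0.029]), (np.float64(0.16), [0.022, 0.067]), (np.float64(0.17), [0.032, 0.078]), (np.float64(0.18), [0.037, 0.095]), (np.float64(0.19), [0.032, 0.113]), (np.float64(0.2), [0.033, 0.124]), (np.float64(0.21), [0.034, 0.12]), (np.float64(0.22), [0.027, 0.092]), (np.float64(0.23), [0.024, 0.082]), (np.float64(0.24), [0.038, 0.057]), (np.float64(0.25), [0.046, 0.069])]
side lowest z [0.114  0.1161 0.1162 0.1165 0.1169] xy of it [0.4837 0.3447 0.1162]
[(np.float64(0.12), [0.019, 0.027]), (np.float64(0.13), [0.018, 0.027]), (np.float64(0.14), [0.018, 0.03]), (np.float64(0.15), [0.007, 0.026]), (np.float64(0.16), [0.023, 0.064]), (np.float64(0.17), [0.026, 0.075]), (np.float64(0.18), [0.034, 0.096]), (np.float64(0.19), [0.015, 0.115]), (np.float64(0.2), [0.032, 0.119]), (np.float64(0.21), [0.033, 0.122]), (np.float64(0.22), [0.029, 0.064]), (np.float64(0.23), [0.022, 0.026]), (np.float64(0.24), [0.049, 0.053]), (np.float64(0.25), [0.065, 0.059])]
wrist lowest z [0.1185 0.1188 0.1188 0.1188 0.119 ] xy of it [0.4649 0.3416 0.121 ]
[(np.float64(0.12), [0.005, 0.026]), (np.float64(0.13), [0.006, 0.027]), (np.float64(0.14), [0.006, 0.027]), (np.float64(0.15), [0.023, 0.03]), (np.float64(0.16), [0.027, 0.067]), (np.float64(0.17), [0.027, 0.084]), (np.float64(0.18), [0.028, 0.099]), (np.float64(0.19), [0.026, 0.115]), (np.float64(0.2), [0.015, 0.124]), (np.float64(0.21), [0.004, 0.037])]
```

All three views agree. The shut fingertips are at z≈0.116–0.118 while the TCP reads 0.0998, when they should be 22 mm below it. So the reported TCP lies about 39 mm beyond the real one, while the lateral position and the flange/camera pose are right. I'll correct by 39 mm in z and descend in small steps, watching the force.

```bash
python3 - <<'E'
from h import *
X,Y=0.4752,0.3409
r.set_gripper(0.75)
f0=np.array(r.current_contact_force());print(f0)
r.move_linear([X,Y,0.04],vel=.12)
z=.04
while z>-.008:
    z=max(z-.012,-.009);r.move_linear([X,Y,z],vel=.06)
    f=np.array(r.current_contact_force())-f0
    print(round(z,3),f.round(2))
    if abs(f[2])>4: print("STOP");break
print(r.current_t(),r.current_tool_pos())
s=cam("side");a=cam("scene");w=cam("wrist")
save(s,"s5.png",(300,230,440,350),5);save(w,"w5.png")
E
```

```text
[ 0.05631563 -0.33251337 -0.34976459]
0.028 [-0.61 -0.14 -0.05]
0.016 [-0.28  0.11  0.15]
0.004 [-0.44  1.07  0.14]
-0.008 [-0.89  0.56  0.29]
10.5917 [ 0.47494257  0.34074045 -0.00847319]
```

View pics/s5.png

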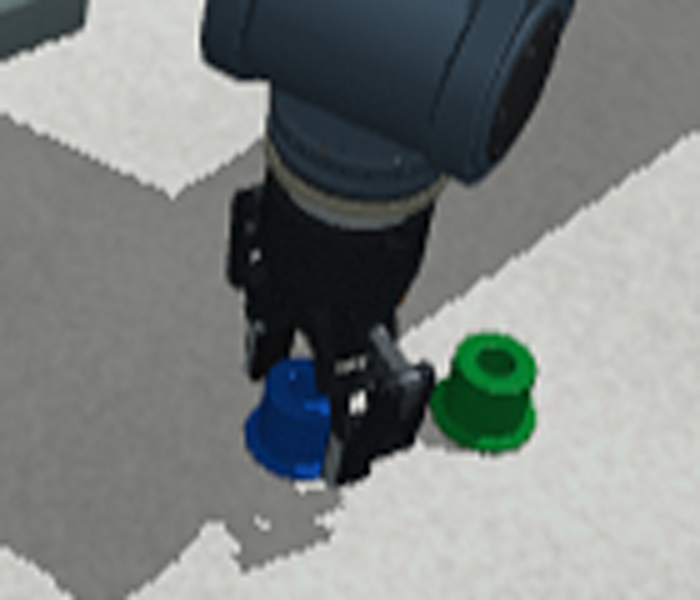

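View pics/w5.png

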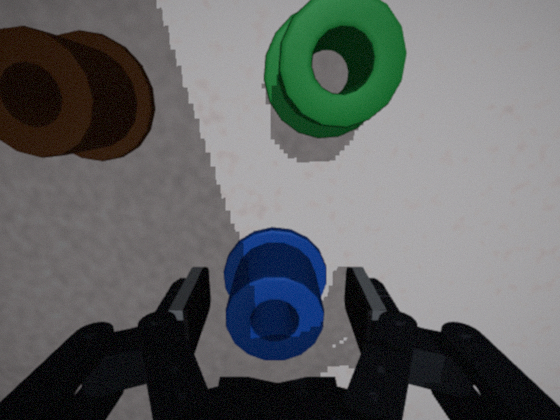

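In w5 the sleeve rim (275,318) is centred between the pads at columns 208 and 345. I'll close and lift a little to check.

```bash
python3 - <<'E'
from h import *
X,Y=0.4752,0.3409
f0=np.array(r.current_contact_force())
r.set_gripper(0.0,squeeze=50)
print("grip",r.current_opening(),np.array(r.current_contact_force())-f0)
r.move_linear([X,Y,0.03],vel=.1);r.sleep(.1)
print("lift",r.current_t(),r.current_opening(),np.array(r.current_contact_force())-f0)
p=np.array(r.current_tool_pos())
for n in("side","wrist"):
    d=cam(n);P=cloud(d);save(d,n+"6.png")
    H=hsv(d);m=(cv2.inRange(H,(105,100,20),(130,255,255))>0)&(np.hypot(P[:,:,0]-p[0],P[:,:,1]-p[1])<.04)&(P[:,:,2]<.12)
    q=P[m];print(n,m.sum(),"z",np.percentile(q[:,2],[0.5,2,98,99.5]).round(4))
    t=q[q[:,2]>np.percentile(q[:,2],98)-.006];print(" top z med",np.median(t[:,2]),"mid",((t.min(0)+t.max(0))/2).round(4),np.ptp(t,axis=0).round(4))
    np.savez(n+"6.npz",**d)
print(p)
E
```

```text
grip 0.44354914870042667 [-1.28436559 -0.26163086  3.1537223 ]
lift 11.725 0.4502666821500761 [ 0.04281402 -0.67690969 -2.53397485]
side 285 z [0.0386 0.0393 0.1086 0.1132]
 top z med 0.11014858704180608 mid [0.4855 0.3633 0.1113] [0.0149 0.0143 0.0065]
wrist 10891 z [0.0405 0.0419 0.0903 0.1149]
 top z med 0.10005285463339027 mid [0.4688 0.3408 0.103 ] [0.0247 0.0795 0.0337]
[0.47481134 0.34063542 0.02935187]
```

View pics/wrist6.png

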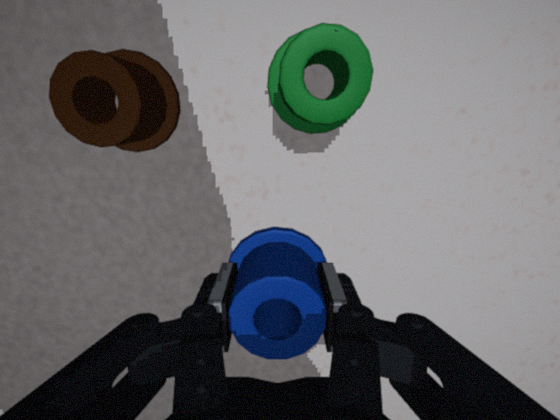

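View pics/side6.png

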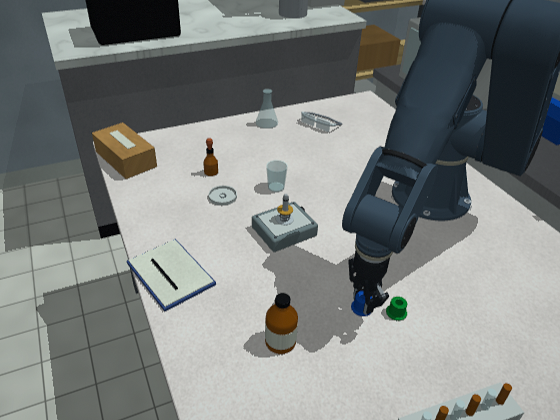

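Gripped at opening 0.44–0.45 (≈38 mm), and wrist6 shows the sleeve upright between the pads with its rim at (278,317). Next I'll measure the held rim, with the gripper's parts masked out, for tilt and offset.

```bash
python3 - <<'E'
from h import *
d=dict(np.load("wrist6.npz"))
for k in("fx","fy","cx","cy"): d[k]=float(d[k])
P=cloud(d);H=hsv(d)
m=(cv2.inRange(H,(108,150,60),(125,255,255))>0);m[:,:231]=0;m[:,326:]=0
m[:225]=0;m[362:]=0
q=P[m];print(np.histogram(q[:,2],np.arange(.03,.13,.005)))
t=m&(P[:,:,2]>.070)&(P[:,:,2]<.090)
A=P[t];print(len(A),A.mean(0));
n=np.linalg.lstsq(np.c_[A[:,:2]-A[:,:2].mean(0),np.ones(len(A))],A[:,2],rcond=None)[0];print("slopes,z",n)
top=n[2]
cs,h=cv2.findContours(t.astype(np.uint8),cv2.RETR_CCOMP,cv2.CHAIN_APPROX_NONE)
for i,c in enumerate(cs):
    if len(c)>40:
        e=cv2.fitEllipse(c);print(h[0][i][3],np.round(e[0],1),np.round(e[1],1),plane(d,[e[0]],top))
f=m&(P[:,:,2]<.05);A=P[f];print("flange z",np.median(A[:,2]),"y mid",(A[:,1].min()+A[:,1].max())/2,"xmin",A[:,0].min())
im=d["pixels"].copy();im[t]=[255,0,0];cv2.imwrite("pics/m6.png",cv2.resize(im[220:370,200:350,::-1],None,fx=4,fy=4))
E
```

```text
(array([   0,    8, 1531,  314,  403,  498,  553,  616,  665, 4922,    0,
          0,    0,    0,    0,    0,    0,    0,    0]), array([0.03 , 0.035, 0.04 , 0.045, 0.05 , 0.055, 0.06 , 0.065, 0.07 ,
       0.075, 0.08 , 0.085, 0.09 , 0.095, 0.1  , 0.105, 0.11 , 0.115,
       0.12 , 0.125]))
5587 [0.4725243  0.34143904 0.07644828]
slopes,z [0.02714021 0.00103202 0.07644828]
-1 [277.5 313.2] [91.  95.5] [[0.47256724 0.34151907 0.07644828]]
2 [278.3 337.5] [ 5.8 20. ] [[0.4839668  0.34184943 0.07644828]]
2 [278.3 315.5] [34. 50.] [[0.47360895 0.34181536 0.07644828]]
flange z 0.043199556205365836 y mid 0.34164502669525776 xmin 0.44929499188845634
```

View pics/m6.png

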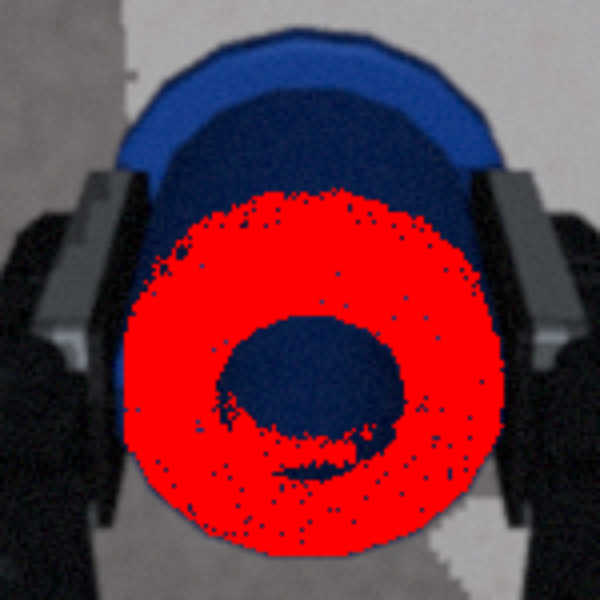

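```bash
python3 - <<'E'
from h import *
from scipy.optimize import least_squares
d=dict(np.load("wrist6.npz"))
for k in("fx","fy","cx","cy"): d[k]=float(d[k])
P=cloud(d);H=hsv(d)
m=(cv2.inRange(H,(108,150,95),(125,255,255))>0);m[:,:231]=0;m[:,326:]=0;m[:262]=0;m[362:]=0
t=m&(P[:,:,2]>.0745)&(P[:,:,2]<.081)
t=cv2.morphologyEx(t.astype(np.uint8),cv2.MORPH_CLOSE,np.ones((3,3),np.uint8))
A=P[(t>0)&m];n=np.linalg.lstsq(np.c_[A[:,:2]-A[:,:2].mean(0),np.ones(len(A))],A[:,2],rcond=None)[0];print("slopes,z",n)
z=n[2]
cs,h=cv2.findContours(t,cv2.RETR_CCOMP,cv2.CHAIN_APPROX_NONE)
for i,c in enumerate(cs):
    if len(c)>40:
        w=plane(d,c[:,0],z)[:,:2]
        s=least_squares(lambda p:np.hypot(*(w-p[:2]).T)-p[2],[.475,.341,.02],loss="soft_l1",f_scale=.0005).x;print(h[0][i][3],len(c),"circle",s.round(4))
E
```

```text
slopes,z [-0.57495939 -0.12695817  0.07750859]
-1 272 circle [0.4708 0.3401 0.0153]
```

```bash
python3 - <<'E'
from h import *
from scipy.optimize import least_squares
d=dict(np.load("wrist6.npz"))
for k in("fx","fy","cx","cy"): d[k]=float(d[k])
P=cloud(d);H=hsv(d)
m=(cv2.inRange(H,(108,150,60),(125,255,255))>0);m[:,:231]=0;m[:,326:]=0;m[:262]=0;m[362:]=0
V=H[:,:,2]
# a row across rim near column 278 : V and z
print([(v,int(V[v,278]),round(float(P[v,278,2]),4)) for v in range(256,362,4)])
t=m&(P[:,:,2]>.0755)&(P[:,:,2]<.081)
t=cv2.morphologyEx(t.astype(np.uint8),cv2.MORPH_CLOSE,np.ones((3,3),np.uint8))
A=P[(t>0)&m];n=np.linalg.lstsq(np.c_[A[:,:2]-A[:,:2].mean(0),np.ones(len(A))],A[:,2],rcond=None)[0];print("slopes,z",n)
z=n[2]
cs,h=cv2.findContours(t,cv2.RETR_CCOMP,cv2.CHAIN_APPROX_NONE)
for i,c in enumerate(cs):
    if len(c)>40:
        w=plane(d,c[:,0],z)[:,:2]
        s=least_squares(lambda p:np.hypot(*(w-p[:2]).T)-p[2],[.475,.341,.02],loss="soft_l1",f_scale=.0005).x;print(h[0][i][3],len(c),"circle",s.round(4))
E
```

```text
[(256, 69, 0.0584), (260, 71, 0.0628), (264, 70, 0.0664), (268, 71, 0.0692), (272, 71, 0.0737), (276, 99, 0.0774), (280, 137, 0.078), (284, 132, 0.0778), (288, 132, 0.0766), (292, 125, 0.0772), (296, 129, 0.0776), (300, 67, 0.047), (304, 70, 0.0514), (308, 70, 0.0547), (312, 69, 0.0578), (316, 63, 0.0607), (320, 68, 0.0647), (324, 69, 0.0658), (328, 71, 0.0686), (332, 67, 0.0722), (336, 59, 0.0739), (340, 69, 0.0759), (344, 81, 0.0778), (348, 78, 0.0769), (352, 77, 0.077), (356, 77, 0.0772), (360, 107, 0.0007)]
slopes,z [-0.25184901 -0.00134268  0.07745757]
-1 268 circle [0.4741 0.3415 0.019 ]
1 140 circle [0.4744 0.3416 0.0094]
```

The held sleeve is upright: its bore circle is r 9.4 mm at (0.4744, 0.3416), and its rim is at z 0.0775 with the TCP reading z 0.0294. Next I carry it over the spindle, lower it in steps with force feedback, and look once it is poised above the tip.

```bash
python3 - <<'E'
from h import *
X,Y=0.4752,0.3409
r.move_linear([X,Y,0.155],vel=.2)
r.move_linear([.511,-.0219,.155],vel=.25)
r.move_linear([.511,-.0219,.138],vel=.1);r.sleep(.2)
F=[]
for i in range(10): F.append(np.r_[r.current_contact_force(),r.current_torque()]);r.sleep(.02)
print("t",r.current_t(),r.current_tool_pos(),r.current_opening());print(np.mean(F,0).round(3),np.std(F,0).round(3))
for n,b in(("side",(230,140,340,250)),("scene",(230,150,340,250))):
    d=cam(n);save(d,n+"7.png",b,5);np.savez(n+"7.npz",**d)
    P=cloud(d);H=hsv(d);m=(cv2.inRange(H,(105,100,20),(130,255,255))>0)&(np.hypot(P[:,:,0]-.51,P[:,:,1]+.02)<.04)&(P[:,:,2]<.23);q=P[m]
    print(n,m.sum(),q.min(0),q.max(0))
E
```

```text
t 14.8917 [ 0.51112063 -0.02189258  0.13826089] 0.4457827343106006
[ 0.017 -0.063 -0.469  0.009  0.005  0.002] [0.353 0.409 0.546 0.031 0.022 0.031]
side 181 [ 0.49133824 -0.04421124  0.14558394] [0.53805375 0.01136743 0.2211117 ]
scene 211 [ 0.49738903 -0.04309983  0.1469527 ] [ 0.53787931 -0.00125984  0.18757403]
```

View pics/side7.png

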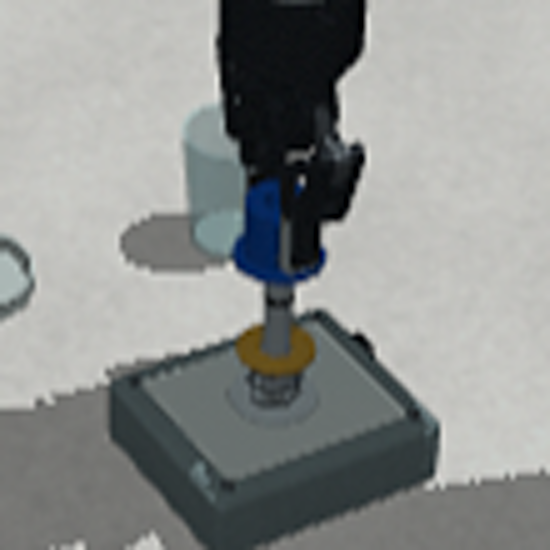

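View pics/scene7.png

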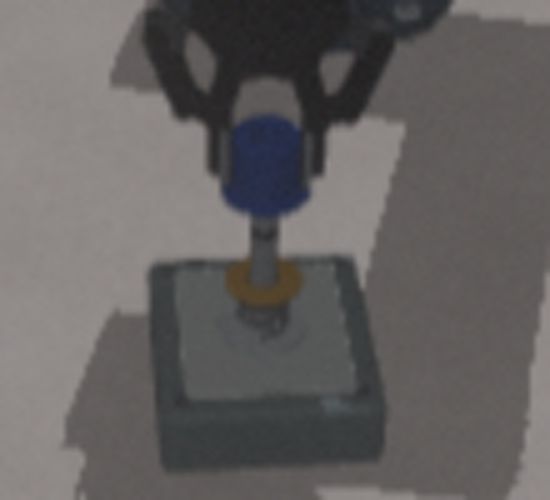

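Both views show the blue sleeve directly above the spindle (side7 280,265; scene7 265,200), with the washer free. Lowering.

```bash
cat >> h.py <<'E'
def ft(n=12):
    F=[]
    for i in range(n): F.append(np.r_[r.current_contact_force(),r.current_torque()]);r.sleep(.012)
    return np.mean(F,0)
E
python3 - <<'E'
from h import *
b=ft(20);np.save("base.npy",b);print(b.round(2))
x,y,z=.511,-.0219,.138
while z>.083:
    z-=.004 if z>.115 else .008
    r.move_linear([x,y,z],vel=.05)
    f=ft(8)-b;print(round(z,4),f.round(2))
    if f[2]>6 or np.hypot(*f[:2])>8: print("STOP");break
print(r.current_t(),r.current_tool_pos())
E
```

```text
[-0.08 -0.04 -0.66  0.01 -0.   -0.01]
0.134 [ 0.12 -0.05  0.07 -0.02 -0.    0.  ]
0.13 [ 0.14 -0.09  0.1  -0.02 -0.    0.01]
0.126 [ 0.1   0.22  0.16 -0.02  0.01  0.03]
0.122 [ 0.05  0.05 -0.17 -0.01 -0.02  0.  ]
0.118 [ 0.45 -0.03 -0.2  -0.01  0.01 -0.  ]
0.114 [ 0.27  0.16  0.33 -0.01 -0.    0.01]
0.106 [ 0.37 -0.03 -0.15 -0.   -0.01 -0.02]
0.098 [ 0.01  0.13  0.21  0.   -0.    0.01]
0.09 [-0.08  0.08  0.06 -0.02 -0.   -0.01]
0.082 [ 0.02 -0.    0.11 -0.   -0.01 -0.01]
18.5583 [ 0.51102908 -0.02189035  0.08190892]
```

```bash
python3 - <<'E'
from h import *
b=np.load("base.npy")
x,y,z=.511,-.0219,.082
while z>.0665:
    z-=.001
    r.move_linear([x,y,z],vel=.02)
    f=ft(10)-b;print(round(z,4),f.round(2),round(r.current_tool_pos()[2],4))
    if f[2]>7 or np.hypot(*f[:2])>6: print("STOP");break
print(r.current_t(),r.current_opening())
E
```

```text
0.081 [-0.01  0.32 -0.09 -0.    0.    0.01] 0.0811
0.08 [ 0.29  0.11 -0.35  0.01 -0.01  0.01] 0.08
0.079 [ 0.18  0.02  0.01 -0.02  0.01  0.02] 0.079
0.078 [ 0.16 -0.03  0.23 -0.01  0.   -0.  ] 0.078
0.077 [-0.09  0.12  2.07 -0.02  0.   -0.  ] 0.0771
0.076 [ 0.5  -0.03  2.91 -0.   -0.03  0.03] 0.0761
0.075 [ 0.63  0.1   4.08 -0.   -0.07  0.01] 0.0751
0.074 [ 0.9   0.03  5.17 -0.02 -0.11  0.  ] 0.0741
0.073 [ 0.66  0.28  5.66 -0.02 -0.09  0.  ] 0.0731
0.072 [ 0.19 -0.03  6.77  0.   -0.03  0.  ] 0.0722
0.071 [ 0.07  0.16  7.9  -0.02  0.    0.03] 0.0712
STOP
22.225 0.44869849210201745
```

```bash
python3 - <<'E'
from h import *
b=np.load("base.npy")
x,y=.511,-.0219
for z in(.0700,.0690,.0683):
    r.move_linear([x,y,z],vel=.02);f=ft(15)-b;print(z,f.round(2),round(r.current_tool_pos()[2],5))
f=ft(25)-b;print("avg",f.round(2),r.current_t())
for n,bx in(("side",(230,150,340,250)),("scene",(230,150,340,250))):
    d=cam(n);save(d,n+"8.png",bx,5)
w=cam("wrist");save(w,"w8.png");np.savez("w8.npz",**w)
E
```

```text
0.07 [-0.18  0.32  8.49  0.02  0.05  0.01] 0.07029
0.069 [-0.62  0.13  9.22  0.01  0.1  -0.  ] 0.06935
0.0683 [-5.400e-01  3.500e-01  1.016e+01  1.000e-02  1.400e-01 -0.000e+00] 0.06867
avg [-0.87  0.12  9.92  0.02  0.15  0.01] 23.5583
```

View pics/w8.png

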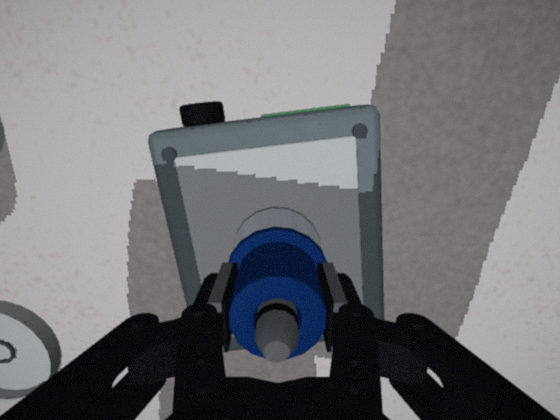

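View pics/side8.png

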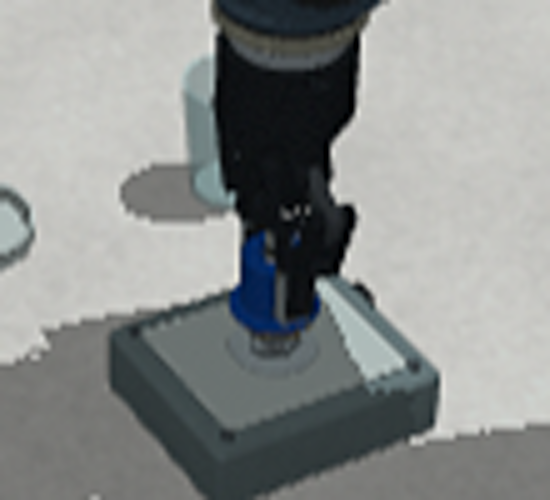

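View pics/scene8.png

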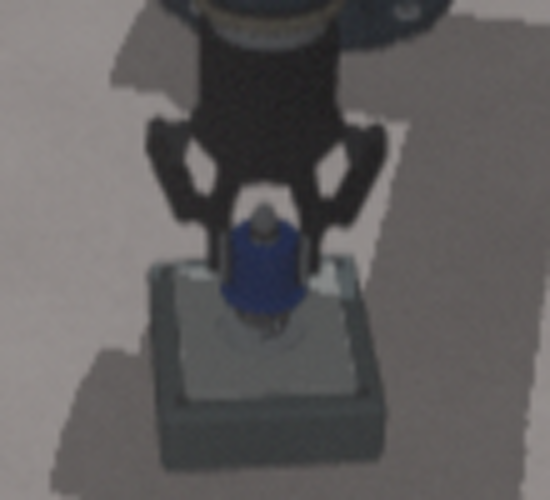

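w8 shows the spindle tip (277,345) standing out of the bore, with the black groove band visible just above the rim. The force is 9.9 N, so I'll go 0.4 mm further to reach 9 mm of travel, then hold and check the rim height.

```bash
python3 - <<'E'
from h import *
b=np.load("base.npy")
r.move_linear([.511,-.0219,.0679],vel=.01)
d=cam("wrist");t0=r.current_t()
save(d,"w9.png",(215,220,345,370),4)
L=[]
while r.current_t()-t0<2.6: L.append(np.r_[ft(12)-b,r.current_tool_pos()[2]])
L=np.array(L);print("fz",L[:,2].round(2),"mean",L.mean(0).round(4),r.current_t(),r.current_opening())
P=cloud(d);H=hsv(d);V=H[:,:,2]
for c in(245,255,300,310): print(c,[(v,int(V[v,c]),round(float(P[v,c,2]),4)) for v in range(284,350,8)])
print([(v,int(V[v,277]),P[v,277,2].round(4)) for v in range(276,362,3)])
E
```

```text
fz [10.28 10.11 10.43 10.28 10.41 10.12 10.25 10.16 10.36 10.37 10.71 10.51
 10.24 10.36 10.27 10.14 10.34 10.4  10.59 10.32 10.29 10.31 10.37 10.47
 10.36  9.95] mean [-8.80000e-01  2.44200e-01  1.03236e+01  1.67000e-02  1.66100e-01
  9.00000e-04  6.83000e-02] 26.6083 0.44765643928514615
245 [(284, 52, 0.1146), (292, 96, 0.1153), (300, 97, 0.1164), (308, 90, 0.1161), (316, 92, 0.1147), (324, 92, 0.1164), (332, 93, 0.1169), (340, 90, 0.1156), (348, 84, 0.1159)]
255 [(284, 98, 0.1153), (292, 97, 0.1158), (300, 96, 0.1162), (308, 86, 0.1167), (316, 41, 0.1116), (324, 35, 0.1141), (332, 74, 0.1158), (340, 62, 0.1284), (348, 89, 0.1169)]
300 [(284, 90, 0.1151), (292, 89, 0.1166), (300, 92, 0.1167), (308, 85, 0.1161), (316, 56, 0.1114), (324, 54, 0.1141), (332, 96, 0.1159), (340, 94, 0.1163), (348, 87, 0.1165)]
310 [(284, 51, 0.1136), (292, 86, 0.1174), (300, 91, 0.1175), (308, 88, 0.1169), (316, 94, 0.1165), (324, 92, 0.1153), (332, 87, 0.1159), (340, 91, 0.1163), (348, 98, 0.1164)]
[(276, 67, np.float64(0.1159)), (279, 97, np.float64(0.1154)), (282, 94, np.float64(0.1164)), (285, 93, np.float64(0.1153)), (288, 93, np.float64(0.2256)), (291, 86, np.float64(0.1156)), (294, 91, np.float64(0.1156)), (297, 88, np.float64(0.1159)), (300, 61, np.float64(0.1154)), (303, 40, np.float64(0.1176)), (306, 6, np.float64(0.1197)), (309, 4, np.float64(0.1219)), (312, 58, np.float64(0.1229)), (315, 62, np.float64(0.1249)), (318, 59, np.float64(0.1265)), (321, 56, np.float64(0.1286)), (324, 61, np.float64(0.1301)), (327, 64, np.float64(0.1303)), (330, 65, np.float64(0.1301)), (333, 69, np.float64(0.1318)), (336, 72, np.float64(0.1328)), (339, 70, np.float64(0.1334)), (342, 91, np.float64(0.1342)), (345, 100, np.float64(0.1353)), (348, 95, np.float64(0.1354)), (351, 96, np.float64(0.1353)), (354, 92, np.float64(0.1355)), (357, 99, np.float64(0.1345)), (360, 96, np.float64(0.1352))]
```

View pics/w9.png

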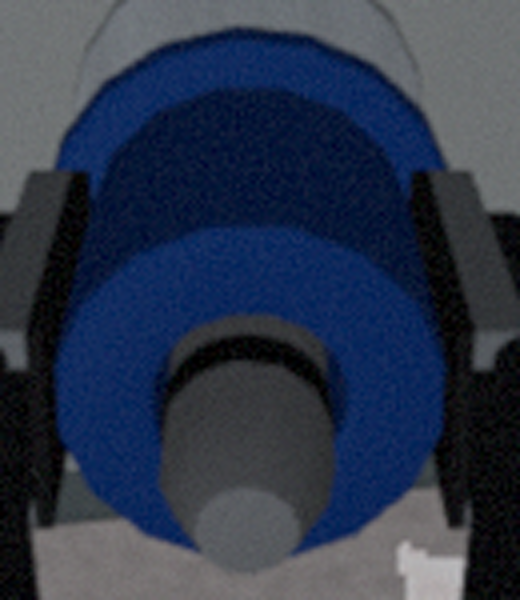

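The rim is at z≈0.116, with the groove (0.118–0.122) fully visible above it. The push has been steady at 10.3 N for 2.6 s, so I'm handing in.

```bash
python3 - <<'E'
from h import *
print((ft(8)-np.load("base.npy")).round(2),r.current_t());r.hand_in()
E
```

```text
[-0.62  0.41 10.27  0.03  0.17 -0.  ] 26.675
the job is handed in; nothing more can be done
```

The blue sleeve is on the spindle, flange down on the brass washer, and I handed the job in at 26.7 s with the arm still pushing on it.

**Last checks:**
- **Push:** the force held at 10.3 N on average for 2.6 s (9.95–10.7 N), and was 10.27 N at hand-in.
- **Travel:** the sleeve went down about 8.9 mm from first contact, well short of the 18 mm stop.
- **Rim:** the top rim measures z ≈ 0.116 m in the wrist depth image, 2 mm below the fully visible clip groove.
- **Side load:** there is a small sideways load of about 0.9 N and a moment of 0.17 N m.

**What went wrong:** the first grasp closed on nothing, above the sleeve. All three cameras put the fingertips about 39 mm higher than the reported tool position implied. I corrected for that, and the second grasp held. Nothing was knocked or moved by the miss.

I kept clear of the glassware, bottles and dish, and touched none of them. I did not measure their positions again at the end.

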